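Load and lock a tube clamp

TASK

Get the tubes ready for mixing: first push the blue tube tray by its white front plate until it is fully home in the clamp station, then push the red and black lever past its first notch to its second and last stop, so that it stays there. Only push with the fingers: do not pinch the lever, hook the tray from behind its front plate or touch the clamp plate above the tubes, and leave the loose things around the station where they stand.

Things in the scene. Friction and masses are not known exactly. Their poses are not given: they have to be found in the camera images.
- station: Tube clamp station fixed on the worktop: white base 170 (x) x 180 (y) x 30 mm; origin at the centre of its underside, z up. The tray slides along y in the lane x = +30 mm, opening to +y (towards the robot). The lever swings along y at x = -60 mm in a grey console (52 x 130 mm, top 65 mm up). Two steel posts (tops 141 mm up) at x = -16 and +76, y = -12 mm. Yaw 0.35 to 0.95 rad.
- tray (a joint): How far the tray stands out, in m: 0 = fully home against its stop, up to 0.055 out. It starts 0.03 to 0.05 out. It slides with 2 to 3 N of friction and stays where it is left. The blue tray block is 30 mm high and carries six upright capped tubes fixed in it, tops 90 mm above the worktop.
- tray_face (a point): Middle of the outer face of the tray's white front plate, the face to push on, 66 mm above the worktop; the plate is 76 mm wide (station x), reaches from 31 to 93 mm above the worktop, and lies 81 mm (station y) from the station's centre when home. It moves with the tray.
- clamp_plate: Aluminium clamp plate, 112 (x) x 62 (y) x 7 mm with a rib on top, over the tubes at station x = +30, y = -12 mm; underside 113 mm above the worktop when open. The lever drives it down by 20 mm. Not to be touched.
- lever (a joint): Lever angle in rad: 0 = open, leaning 0.5 rad from upright to station -y (white dot); 0.5 = upright, first notch (yellow dot); 1.0 = second, last stop, leaning 0.5 rad to station +y (green dot). Starts at 0 to 0.05. Each is a sprung rest position; pushing over the hump before the next takes about 4 to 9 N at the handle, then it snaps on into the next and stays.
- lever_handle (a point): Centre of the lever's handle, 76 mm along the lever from its pivot; moves with it. The handle is 24 (station x) x 22 mm thick, 62 mm long (45 to 107 mm from the pivot), in two halves: red on the station -y side (the side to push on), black on the +y side. Its top stands 139 mm above the worktop at both ends of the swing and rises to 152 mm when upright: leave room under the gripper's body.
- lever_pivot (a point): The lever's pivot, a level hinge along station x, 45 mm above the worktop at station x = -60, y = 0 mm.
- amber_bottle: Loose brown bottle with black cap, 46 mm wide, 88 mm high, behind the station (station y about -140 mm). Origin at the centre of its underside. Bystander.
- beaker: Loose clear beaker, 64 mm wide, 76 mm high, left of the station. Origin at the centre of its underside. Bystander.
- timer: Loose white bench timer lying flat, 75 x 75 x 17 mm, left of the station. Origin at the centre of its underside. Bystander.
- tape: Loose roll of yellow tape lying flat, 69 mm wide, 19 mm high, right of the station. Origin at the centre of its underside. Bystander.

How it is judged (in metres and radians):
On the way, in this order (a step that is already met when the one before it is completed fails the run):
1. the tray is fully home (value of joint tray below 0.004 m), for 0.2 s.
2. the lever is at its second stop (value of joint lever above 0.93 rad), for 0.2 s.
At the end, for the whole second after the job is handed in: The tray is within 4 mm of fully home and the lever rests at its second stop (above 0.93 rad, not moving) (value of joint tray below 0.004 m and value of joint lever above 0.93 rad and velocity of joint lever below 0.05 rad/s); the robot touches nothing.
It fails at once if the lever is moved (over 0.3 rad) while the tray is more than 6 mm out (value of joint lever above 0.3 rad and value of joint tray above 0.006 m).
It fails at once if the lever's handle is pinched: the fingers press on both of its halves at once (contact force between the fingers and lever_c2 above 1.5 N and contact force between the fingers and lever_c3 above 1.5 N).
It fails at once if the tray is hooked or pinched behind its front plate (contact force between the fingers and tray_c1 above 1.5 N).
It fails at once if the clamp plate is pressed by the robot (over 2 N) (contact force between any of the fingers, the arm and clamp_plate above 2 N).
It fails at once if a loose bystander is moved more than 15 mm (distance of any of amber_bottle, beaker, timer, tape from where it was at the start of the episode above 0.015 m).
It also fails if it takes over 48 s, if anything falls off the work surface, if the arm or the gripper's body presses on something with over 40 N, if the wrist force passes 120 N, or if a joint passes its speed limit or range.

ROBOT

A 6-joint arm with a two-finger parallel gripper is mounted at the origin on a cart in front of the work surface, level with it; the furniture and walls round the work are solid. World frame = base frame: x ahead of the robot, y to its left, z up, the work surface at z = 0. Lengths are in m, angles in degrees, forces in N, time in s.
With the tool pointing down it reaches from about 0.375 to 0.9 m from the base axis. Payload 3.1 kg.
Tool frame: the origin (TCP) lies on the centre line of the jaws, within the pads' length; the fingertips stand 8 mm ahead of it and the grasp point (between the pads) lies 11 mm behind it; y points along the fingers, x is the direction in which the jaws open and shut, and the axes are right-handed (so a half turn about y gives the same grasp; the last joint's range is limited). The gripper opens to 87 mm and grips with 3 to 60 N. Pads are 19 mm wide; open, the fingers measure 117 mm over their backs; the gripper's body (75 mm by 190 mm) begins 51 mm behind the grasp point.
Start: joints at [-83.337, 30.224, 82.088, -0, 67.689, -10.227], TCP at [0.182, -0.598, 0.231] pointing down, gripper open.
Joint ranges: [-176.69, 176.69], [-43.24, 126.21], [12.49, 139.97], [-82, 262], [0, 151.66], [-163.58, 163.58]. Speed limits (degrees/s): [159.86, 159.86, 180, 180, 180, 180].

INTERFACE

Orientations are given as a 3x3 rotation matrix whose columns are the frame's x, y, z axes.
In Python, from rig import read_state, imaging, job, spotter gives the robot as it stands.
- The arm moves only by the tool apply_moves, never from a script. Its argument "steps" is a list of rows, each an object of numbers: "x", "y", "z": the shift along the world's x, y, z in mm; "spin": the turn about the world's z in rad. In form: [{"x": .., "y": .., "z": .., "spin": ..}, ...]. A call has 1 to 12 rows; each row shifts and turns the pose as measured when the row begins; what a row does not reach is not made up. A row lasts 1/10 s, in which the tool goes at most 50 mm and 8.59 degrees, less where a joint would pass 70% of its speed; a pose out of reach is approached as far as the arm can. A call is refused whole if a number of a shift passes 50 or a number of a turn 0.15, either way. A call with a gripper value outside its range is refused whole. "grip" is the finger opening in mm, from 0 to 87, set as the call begins (left out, the last holds). The fingers move at their own pace and stop on an object; the grip force is fixed at half the most. Time passes only in rows, so rows that do not move let the fingers close. It gives the time, the measured TCP pose, the force and the opening at its end, in the units of the state.
- read_state(): the state, without advancing time (a new reading comes with each control period).
- imaging.capture(name): name is "side" or "top" or "wrist"; returns the picture (400x640x3 uint8, red, green, blue); there is no depth.
- imaging.camera_params(name): a dict with "fov_y" (degrees; the focal length in pixels is half the picture's height over the tangent of half this angle, whatever the lens; pixels are square), "cx", "cy" (the principal point, pixels), "R" (3x3) and "t" (3): a world point X has camera coordinates R X + t. Camera axes: x right, y down, z forward; pixel columns grow to the right and rows downward; lengths in m; the calibration is good to about 2 mm. A picture is of the moment at which its call begins: read the wrist's pose just before it. camera_params takes no time and is no camera call; for the wrist camera it gives the pose at the moment of the call.
- job.hand_in(): hands the job in, once; it reports no verdict.
Trained networks look in the newest picture that a camera, given by its name, has taken for a name from the list of things; names that differ only in an ending like _2 or _b are one class to them, and where a whole thing is asked for, a point or a joint stands for the part that bears it (a point fixed in the world has none). Each returns a list of dicts, best first, with "score" (0 to 1); they miss things now and then, are a little off and sometimes report something else, mostly with a low value. They report only what shows in the picture. A call takes as long as a camera call.
- spotter.cut_out(name, camera): "mask" (400x640 bool, what is visible of it) and "rect" ([left, top, width, height] in pixels, round what is visible of it).
The state is a dict: "time_s": time; "joint_positions": joint angles; "qvel": joint speeds; "tau": joint torques, N m; "position": TCP position; "tcp_rot": TCP orientation; "force": force on the tool from outside, world axes, zero at the start; "moment": the same for the moment, N m; "opening": opening from 0.0 (shut) to 1.0 (fully open).
Only numpy, scipy, OpenCV 4.12 (cv2) and the standard library are available. Lean on these libraries where they do the work, as an engineer would, in place of code of your own. Each camera call takes 0.05 s, during which the arm holds its last target.

## Working session

There is one attempt and no reset: what is moved stays moved. The work goes in short steps, Python scripts to look and compute and a tool call to move; the robot and the scene stay as the last step left them, time stands still between calls to the robot, and variables do not carry over. Pictures are saved under pics/ and viewed, and the job is handed in when it is done.

Besides the shell and the picture viewer there is one more tool, called as name([rows], argument=value, ...), one row to a line, values as JSON. apply_moves: Moves the arm, as the interface text tells. Its arguments: {"type":"object","properties":{"steps":{"type":"array"},"grip":{"type":"number"}},"required":["steps"]}

```bash
mkdir -p pics; ls
python3 - <<'E'
from rig import read_state, imaging, job, spotter
import cv2
s=read_state(); print(s)
for n in ["side","top","wrist"]:
    im=imaging.capture(n); cv2.imwrite(f"pics/{n}0.png",im[:,:,::-1]); p=imaging.camera_params(n); print(n,p)
E
```

```text
pics
{'time_s': 0.0, 'joint_positions': array([-8.33378399e+01,  3.02773638e+01,  8.21563590e+01, -2.10822100e-03,
        6.76888708e+01, -1.02297689e+01]), 'qvel': array([-0.05195959, -0.13856914, -0.01916149,  0.04061844, -0.12448194,
       -0.04678491]), 'tau': array([-9.05325596e-04, -4.40039384e+01, -1.76589400e+01,  6.32767123e-02,
        5.80600917e-02, -1.43519219e-04]), 'position': array([ 0.18151291, -0.59731493,  0.22958895]), 'tcp_rot': array([[ 2.90580512e-01, -2.82043036e-04,  9.56850504e-01],
       [-9.56848215e-01,  2.12126217e-03,  2.90580442e-01],
       [-2.11168697e-03, -9.99997710e-01,  3.46525072e-04]]), 'force': array([-0.10352247,  0.13490899, -0.59870783]), 'moment': array([-0.0043756 ,  0.01397453, -0.00549059]), 'opening': 1.0021567816226757}
side {'fov_y': 50.43416784620621, 'cx': 314.46592697882795, 'cy': 205.9552789570763, 'R': array([[ 0.97874792, -0.2049371 , -0.00730083],
       [-0.09238826, -0.40888851, -0.90789569],
       [ 0.18307629,  0.88927553, -0.41913256]]), 't': array([-0.57180953,  0.04023194,  1.33664939])}
top {'fov_y': 55.39510466708716, 'cx': 317.1845322845554, 'cy': 196.61053902787032, 'R': array([[ 0.016491  , -0.99982758,  0.00853515],
       [-0.99509956, -0.01724417, -0.09736271],
       [ 0.0974931 , -0.00688772, -0.99521237]]), 't': array([-0.26425592,  0.57604789,  1.22763198])}
wrist {'fov_y': 61.974625918391084, 'cx': 316.8704865811229, 'cy': 197.62843163700305, 'R': array([[ 0.29023138, -0.95695387, -0.00224247],
       [-0.91844044, -0.27920736,  0.28019709],
       [-0.26876181, -0.07926241, -0.95993987]]), 't': array([-0.62451642, -0.03319997,  0.39125454])}
```

View pics/side0.png

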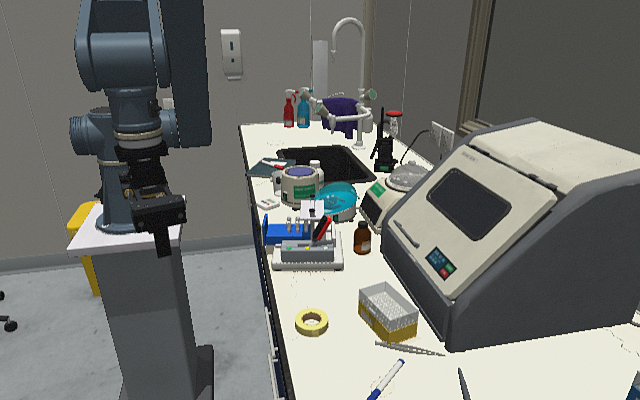

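View pics/top0.png

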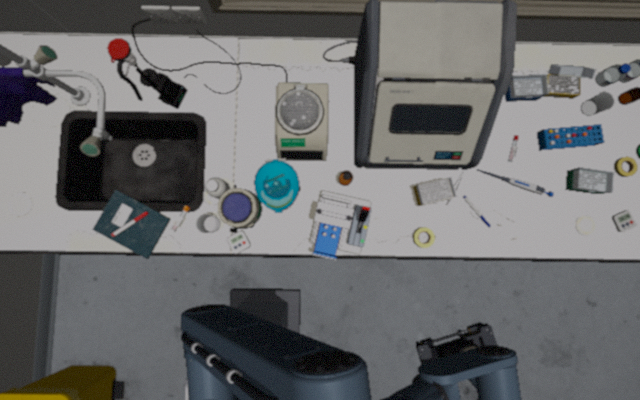

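View pics/wrist0.png

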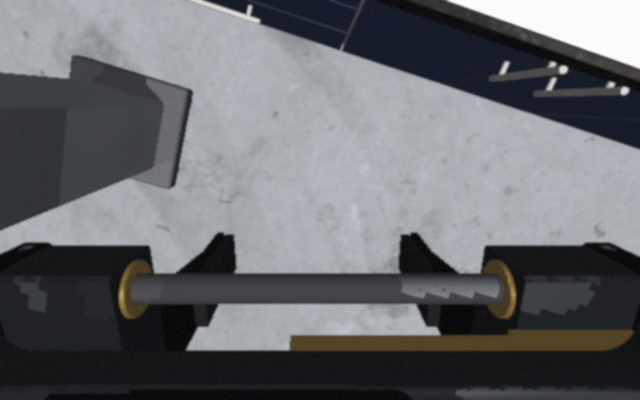

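```bash
cat > h.py <<'E'
from rig import read_state, imaging, job, spotter
import numpy as np, cv2
def K(p):
    f=200/np.tan(np.radians(p['fov_y']/2)); return f
def proj(p,X):
    X=np.atleast_2d(X); c=X@np.array(p['R']).T+p['t']; f=K(p)
    return np.c_[f*c[:,0]/c[:,2]+p['cx'], f*c[:,1]/c[:,2]+p['cy']]
def back(p,uv,z):
    f=K(p); R=np.array(p['R']); d=R.T@np.array([(uv[0]-p['cx'])/f,(uv[1]-p['cy'])/f,1]); o=-R.T@p['t']
    return o+d*(z-o[2])/d[2]
E
python3 - <<'E'
from h import *
im=imaging.capture("top"); p=imaging.camera_params("top")
c=im[170:270,200:440]; cv2.imwrite("pics/t1.png",cv2.resize(c,None,fx=3.3,fy=3.3,interpolation=cv2.INTER_CUBIC)[:,:,::-1])
for n in ["station","tray","amber_bottle","beaker","timer","tape","lever","clamp_plate"]:
    r=spotter.cut_out(n,"top")
    for q in r[:2]:
        m=q['mask']; v,u=np.nonzero(m); print(n,q['score'],q['rect'],back(p,(u.mean(),v.mean()),0.03).round(3))
        if n=="station": print(cv2.minAreaRect(np.c_[u,v].astype(np.float32)))
im=imaging.capture("side")
c=im[180:340,230:420]; cv2.imwrite("pics/s1.png",cv2.resize(c,None,fx=3.6,fy=3.6,interpolation=cv2.INTER_CUBIC)[:,:,::-1])
E
```

```text
station 0.71 [309.2, 187.7, 64.1, 71.6] [ 0.491 -0.33   0.03 ]
((339.8470458984375, 226.688232421875), (54.23260498046875, 66.48918151855469), 12.52880859375)
station 0.7 [315.4, 223.7, 26.7, 35.3] [ 0.438 -0.289  0.03 ]
((326.9207763671875, 239.96640014648438), (23.13080406188965, 35.2196044921875), 11.689370155334473)
tray 0.82 [314.5, 224.2, 27.4, 35.6] [ 0.435 -0.289  0.03 ]
tray 0.28 [412.9, 226.9, 23.0, 22.7] [ 0.453 -0.606  0.03 ]
amber_bottle 0.43 [339.6, 171.3, 12.4, 11.3] [ 0.647 -0.349  0.03 ]
timer 0.77 [226.3, 230.5, 23.3, 22.7] [ 0.429 -0.003  0.03 ]
timer 0.52 [358.8, 204.9, 10.7, 17.4] [ 0.524 -0.407  0.03 ]
tape 0.51 [413.1, 228.2, 21.6, 17.4] [ 0.453 -0.605  0.03 ]
lever 0.71 [357.3, 207.8, 11.1, 18.9] [ 0.525 -0.407  0.03 ]
clamp_plate 0.88 [312.9, 201.9, 45.7, 27.0] [ 0.522 -0.312  0.03 ]
```

View pics/t1.png

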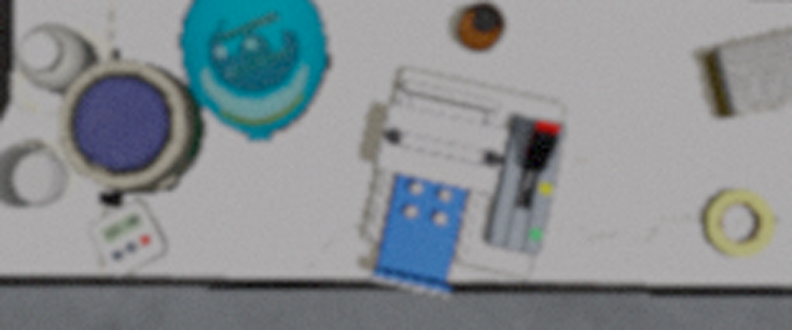

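View pics/s1.png

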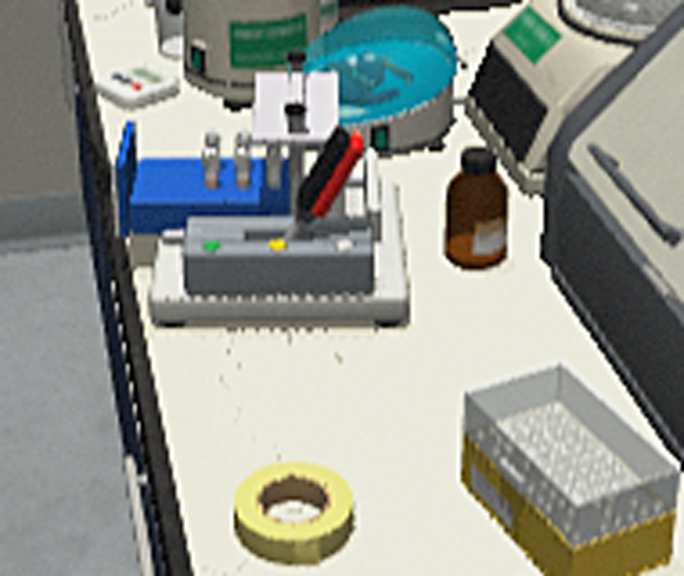

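Run:
```python
from h import *
p=imaging.camera_params("wrist"); s=read_state()
R=np.array(p['R']);C=-R.T@p['t']; T=s['tcp_rot']
print("cam pos in tool",T.T@(C-s['position'])," cam axes in tool (rows x,y,z)\n",(R@T).round(3))
# if tcp at yaw target, what ground points seen
```

```text
cam pos in tool [ 0.00069453 -0.15366589  0.07746633]  cam axes in tool (rows x,y,z)
 [[ 1.     0.001 -0.   ]
 [-0.    -0.28  -0.96 ]
 [-0.001  0.96  -0.28 ]]
```

apply_moves([
  {"x":20,"y":45,"z":0,"spin":-0.1},
  {"x":20,"y":45,"z":0,"spin":-0.1},
  {"x":20,"y":45,"z":0,"spin":-0.1},
  {"x":20,"y":45,"z":10,"spin":-0.1},
  {"x":20,"y":45,"z":10,"spin":-0.1},
  {"x":20,"y":45,"z":10,"spin":0},
], grip=0)

```text
time_s: 1.25
position: [0.2989, -0.3312, 0.2591]
tcp_rot: [[-0.235, -0.002, 0.972], [-0.972, -0.005, -0.235], [0.006, -1.0, -0.001]]
force: [1.1, -1.2, 0.3]
opening: 0.541
```

Run:
```python
from h import *
p=imaging.camera_params("wrist");im=imaging.capture("wrist"); cv2.imwrite("pics/w1.png",im[:,:,::-1])
```

```text
(no output)
```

View pics/w1.png

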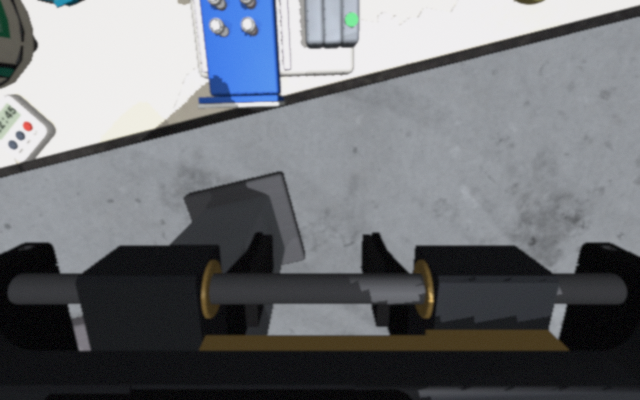

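apply_moves([
  {"x":40,"y":0,"z":15,"spin":0},
  {"x":40,"y":0,"z":15,"spin":0},
  {"x":40,"y":0,"z":15,"spin":0},
  {"x":0,"y":0,"z":0,"spin":0},
])

```text
time_s: 1.7
position: [0.4242, -0.3188, 0.3083]
tcp_rot: [[-0.227, -0.0, 0.974], [-0.974, 0.001, -0.227], [-0.001, -1.0, -0.0]]
force: [-1.2, -0.7, 0.2]
opening: 0.128
```

Run:
```python
from h import *
import pickle
p=imaging.camera_params("wrist");im=imaging.capture("wrist"); cv2.imwrite("pics/w2.png",im[:,:,::-1])
pickle.dump(p,open("w2.pkl","wb"));print(read_state()['position'])
```

```text
[ 0.42141864 -0.31781739  0.30697037]
```

View pics/w2.png

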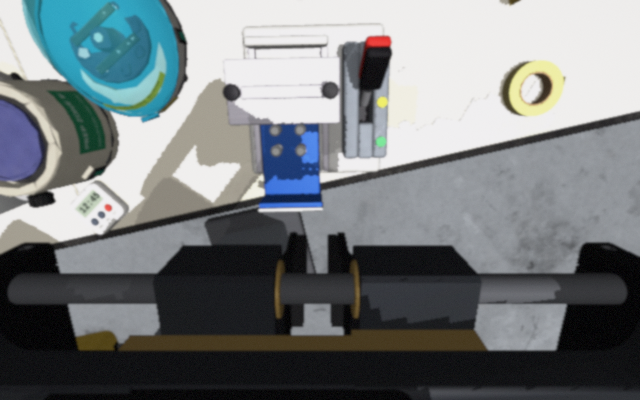

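```bash
python3 - <<'E'
import cv2
im=cv2.imread("pics/w2.png"); c=im[10:215,215:400]; cv2.imwrite("pics/w2z.png",cv2.resize(c,None,fx=2.9,fy=2.9,interpolation=cv2.INTER_CUBIC))
E
cat > fit.py <<'E'
from h import *
import pickle
from scipy.optimize import least_squares
p=pickle.load(open("w2.pkl","rb"))
M=np.array([[76,-12,141],[-16,-12,141],[86,-43,120],[-26,-43,120],[-26,19,120],[86,19,120],[-85,-90,30],[85,-90,30]])/1e3
uv=np.array([[232,92],[330,90],[224,61],[338,57],[340,122],[228,125],[383,23],[247,27]])
def W(q,M):
    c,s=np.cos(q[2]),np.sin(q[2]); return np.c_[q[0]+c*M[:,0]-s*M[:,1],q[1]+s*M[:,0]+c*M[:,1],M[:,2]]
if __name__=="__main__":
    r=least_squares(lambda q:(proj(p,W(q,M))-uv).ravel(),[.5,-.33,1.35],loss='soft_l1')
    q=r.x;print(q);print((proj(p,W(q,M))-uv).round(1))
    np.save("q.npy",q)
    ex=np.array([[-68,-90,30],[-60,45+0,65],[-86,65,65],[-34,65,65],[-85,90,30],[68,111,93],[-8,111,93],[68,121,93],[-8,121,93],[68,131,93],[-8,131,93]])/1e3
    print(proj(p,W(q,ex)).round(1))
E
python3 fit.py
```

```text
[ 0.49680549 -0.33238598  1.36352305]
[[-1.6  0.9]
 [ 0.5  0.6]
 [-1.6 -1.4]
 [ 1.8 -0.2]
 [-0.1  1.4]
 [ 0.7  0.8]
 [ 2.2 -1.1]
 [-6.8 -1.6]]
[[370.6  22.3]
 [365.7 142.1]
 [387.  158.4]
 [343.7 159.3]
 [380.3 172.7]
 [257.7 204.5]
 [323.1 203.2]
 [258.3 212.7]
 [323.2 211.4]
 [258.9 220.7]
 [323.4 219.4]]
```

View pics/w2z.png

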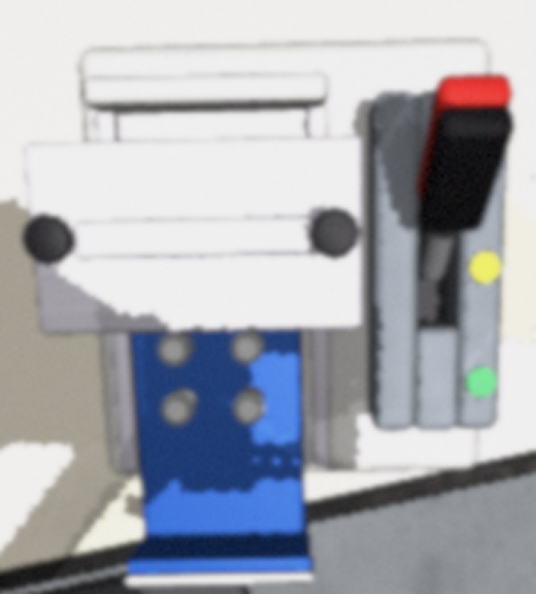

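```bash
sed -i 's/\[85,-90,30\]\])/[-86,65,65],[-34,65,65],[-85,90,30]])/; s/\[247,27\]\])/[385.7,156.2],[344.7,157.6],[380,171]])/' fit.py; python3 fit.py
python3 - <<'E'
from fit import *
q=np.load("q.npy"); 
from scipy.optimize import brentq
for y in (.110,.115,.118,.121): print(y,proj(p,W(q,np.array([[.03,y,.093]]))))
P=np.array([[30,160,66],[30,145,66],[30,90,66],[-60,-95,113],[-60,-55,113],[-60,25,113]])/1e3
print(W(q,P).round(4)); s=read_state(); print(s['position'],np.degrees(np.arctan2(s['tcp_rot'][1,0],s['tcp_rot'][0,0])),np.degrees(q[2]))
E
```

```text
[ 0.49759669 -0.3321555   1.37139827]
[[-2.1  0.8]
 [-0.1 -0.3]
 [-2.3 -1.5]
 [ 1.  -1.2]
 [-0.3  0.4]
 [ 0.4  0.8]
 [ 1.3 -2.4]
 [ 1.5  1. ]
 [-0.9  0.9]
 [ 0.5  0.7]]
[[369.7  21.1]
 [365.7 141.1]
 [387.2 157.2]
 [343.8 158.5]
 [380.5 171.7]
 [258.1 204.4]
 [323.5 202.5]
 [258.8 212.5]
 [323.7 210.7]
 [259.4 220.5]
 [323.9 218.8]]
0.11 [[290.70259798 202.63055547]]
0.115 [[290.92377932 206.73324094]]
0.118 [[291.05572069 209.18061715]]
0.121 [[291.18709105 211.61740175]]
[[ 0.3467 -0.2711  0.066 ]
 [ 0.3614 -0.274   0.066 ]
 [ 0.4153 -0.2849  0.066 ]
 [ 0.5788 -0.4098  0.113 ]
 [ 0.5396 -0.4019  0.113 ]
 [ 0.4612 -0.386   0.113 ]]
[ 0.42141864 -0.31781739  0.30697037] -103.12532788471914 78.57533292332013
```

apply_moves([
  {"x":-38,"y":23,"z":-15,"spin":0.03},
  {"x":-38,"y":23,"z":-15,"spin":0},
  {"x":0,"y":0,"z":-45,"spin":0},
  {"x":0,"y":0,"z":-45,"spin":0},
  {"x":0,"y":0,"z":-45,"spin":0},
  {"x":0,"y":0,"z":-45,"spin":0},
  {"x":0,"y":0,"z":0,"spin":0},
])

```text
time_s: 2.45
position: [0.3344, -0.2686, 0.0918]
tcp_rot: [[-0.199, -0.007, 0.98], [-0.98, 0.002, -0.199], [-0.001, -1.0, -0.008]]
force: [-0.1, 1.3, 0.2]
opening: 0.005
```

Run:
```python
from h import *
q=np.load("q.npy")
s=read_state(); d=s['position'][:2]-q[:2]; c,n=np.cos(q[2]),np.sin(q[2]); print(s['position'],c*d[0]+n*d[1],-n*d[0]+c*d[1],np.degrees(np.arctan2(s['tcp_rot'][1,0],s['tcp_rot'][0,0])),s['force'],s['opening'])
im=imaging.capture("side");cv2.imwrite("pics/s2.png",cv2.resize(im[150:300,150:390],None,fx=3,fy=3,interpolation=cv2.INTER_CUBIC)[:,:,::-1])
```

```text
[ 0.33438962 -0.26861043  0.0917595 ] 0.02995803541512311 0.17256025217753954 -101.45000358692836 [-0.13813733  1.30743796  0.23105329] 0.005082309045583511
```

View pics/s2.png

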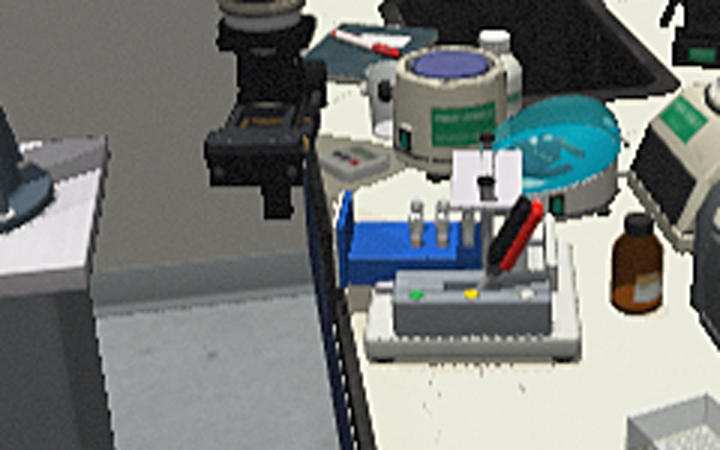

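apply_moves([
  {"x":0,"y":0,"z":-26,"spin":0},
  {"x":15,"y":-3,"z":0,"spin":0},
  {"x":15,"y":-3,"z":0,"spin":0},
  {"x":10,"y":-2,"z":0,"spin":0},
  {"x":10,"y":-2,"z":0,"spin":0},
])

```text
time_s: 3.0
position: [0.3858, -0.2836, 0.0785]
tcp_rot: [[-0.201, 0.001, 0.98], [-0.979, -0.011, -0.201], [0.01, -1.0, 0.003]]
force: [-2.7, 1.3, -2.5]
opening: 0.003
```

apply_moves([
  {"x":8,"y":-1,"z":-4,"spin":0},
  {"x":8,"y":-1,"z":-4,"spin":0},
  {"x":6,"y":-1,"z":0,"spin":0},
  {"x":5,"y":-1,"z":0,"spin":0},
])

```text
time_s: 3.4
position: [0.4123, -0.2878, 0.0735]
tcp_rot: [[-0.198, -0.003, 0.98], [-0.98, -0.012, -0.198], [0.013, -1.0, -0.001]]
force: [-20.1, -4.5, 10.4]
opening: 0.004
```

```bash
cat > st.py <<'E'
from h import *
q=np.load("q.npy")
s=read_state(); d=s['position'][:2]-q[:2]; c,n=np.cos(q[2]),np.sin(q[2]); f=s['force']
print("station xy mm",1e3*np.array([c*d[0]+n*d[1],-n*d[0]+c*d[1]]),"z",s['position'][2],"world",s['position'],"F st",c*f[0]+n*f[1],-n*f[0]+c*f[1],f[2],s['time_s'])
E
python3 st.py
```

```text
station xy mm [26.55659419 92.40119873] z 0.07348749831940757 world [ 0.41228664 -0.28782233  0.0734875 ] F st -8.375039218828128 18.800636229321654 10.378153472673471 3.4
```

apply_moves([
  {"x":4,"y":-1,"z":0,"spin":0},
  {"x":3,"y":0,"z":0,"spin":0},
  {"x":0,"y":0,"z":0,"spin":0},
])

```text
time_s: 3.7
position: [0.4117, -0.2868, 0.073]
tcp_rot: [[-0.193, -0.021, 0.981], [-0.981, -0.005, -0.193], [0.009, -1.0, -0.02]]
force: [-0.6, -0.4, 0.2]
opening: 0.003
```

```bash
python3 st.py
```

```text
station xy mm [27.43465241 93.19293521] z 0.07301043918588787 world [ 0.41168452 -0.28680485  0.07301044] F st -0.5156499894795306 0.5490547413795832 0.18455769533366298 3.7
```

apply_moves([
  {"x":8,"y":-2,"z":0,"spin":0},
  {"x":8,"y":-2,"z":0,"spin":0},
])

```text
time_s: 3.9
position: [0.412, -0.2855, 0.0726]
tcp_rot: [[-0.184, -0.057, 0.981], [-0.983, 0.01, -0.184], [0.001, -0.998, -0.057]]
force: [-26.6, -4.6, 14.2]
opening: 0.002
```

```bash
python3 st.py
```

```text
station xy mm [28.7592406  93.11770911] z 0.07261883663793368 world [ 0.41202063 -0.2855214   0.07261884] F st -9.794637075236981 25.110954230939264 14.233444943554884 3.9
```

apply_moves([
  {"x":-15,"y":3,"z":0,"spin":0},
  {"x":-25,"y":5,"z":0,"spin":0},
  {"x":-20,"y":4,"z":20,"spin":0},
  {"x":0,"y":0,"z":45,"spin":0},
  {"x":0,"y":0,"z":45,"spin":0},
  {"x":0,"y":0,"z":0,"spin":0},
])

```text
time_s: 4.5
position: [0.354, -0.2759, 0.1849]
tcp_rot: [[-0.187, -0.051, 0.981], [-0.982, 0.007, -0.187], [0.002, -0.999, -0.051]]
force: [-0.3, -0.4, -0.7]
opening: 0.004
```

```bash
python3 st.py
python3 - <<'E'
from h import *
im=imaging.capture("side");cv2.imwrite("pics/s3.png",cv2.resize(im[150:300,150:390],None,fx=3,fy=3,interpolation=cv2.INTER_CUBIC)[:,:,::-1])
E
```

```text
station xy mm [ 26.65349869 151.91926017] z 0.18490905107580236 world [ 0.35396707 -0.27593805  0.18490905] F st -0.46470406671748227 0.1821882905798658 -0.7261505433380442 4.5
```

View pics/s3.png

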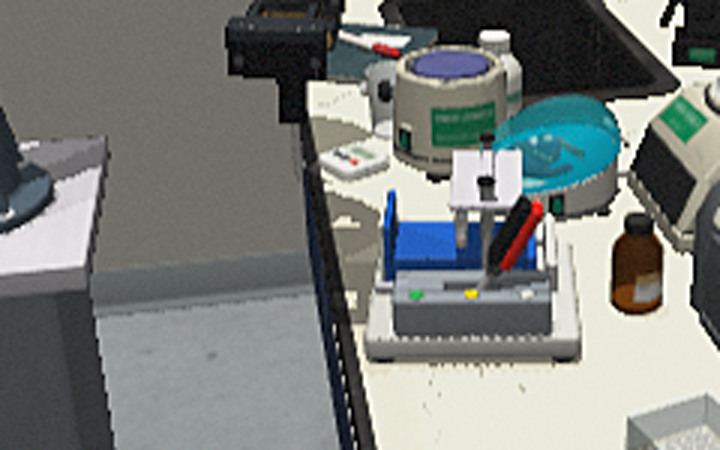

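apply_moves([
  {"x":25,"y":-15,"z":45,"spin":0},
  {"x":25,"y":-15,"z":45,"spin":0},
  {"x":20,"y":-15,"z":30,"spin":0},
  {"x":0,"y":0,"z":0,"spin":0},
])

```text
time_s: 4.95
position: [0.4207, -0.3149, 0.2959]
tcp_rot: [[-0.187, -0.057, 0.981], [-0.982, 0.019, -0.186], [-0.008, -0.998, -0.059]]
force: [0.2, -0.7, -0.2]
opening: 0.008
```

```bash
python3 st.py
python3 - <<'E'
from h import *
from fit import W
q=np.load("q.npy")
p=imaging.camera_params("wrist");im=imaging.capture("wrist");cv2.imwrite("pics/w3.png",im[:,:,::-1])
print(proj(p,W(q,np.array([[68,81,93],[-8,81,93],[68,85,93],[-8,85,93],[-26,19,120],[86,19,120],[-86,65,65],[-34,65,65.]])/1e3)).round(1))
pt=imaging.camera_params("top");im=imaging.capture("top");cv2.imwrite("pics/t3.png",cv2.resize(im[0:260,320:540],None,fx=2.3,fy=2.3)[:,:,::-1])
for z in (0,.1,.2,.3): print(z,back(pt,(358,163),z).round(3),back(pt,(365,0),z).round(3))
E
```

```text
station xy mm [ 1.71891956 78.81045161] z 0.29589976027874926 world [ 0.42068827 -0.31485992  0.29589976] F st -0.6248016122382334 -0.3696430017672697 -0.20209921580652543 4.95
[[257.1 164.7]
 [327.2 165.6]
 [257.3 168.2]
 [327.1 169.2]
 [348.2 109. ]
 [229.8 107.5]
 [395.  146.8]
 [349.7 146.3]]
0 [ 0.701 -0.392  0.   ] [ 1.289 -0.413  0.   ]
0.1 [ 0.682 -0.38   0.1  ] [ 1.224 -0.4    0.1  ]
0.2 [ 0.663 -0.369  0.2  ] [ 1.159 -0.387  0.2  ]
0.3 [ 0.644 -0.358  0.3  ] [ 1.095 -0.374  0.3  ]
```

View pics/w3.png

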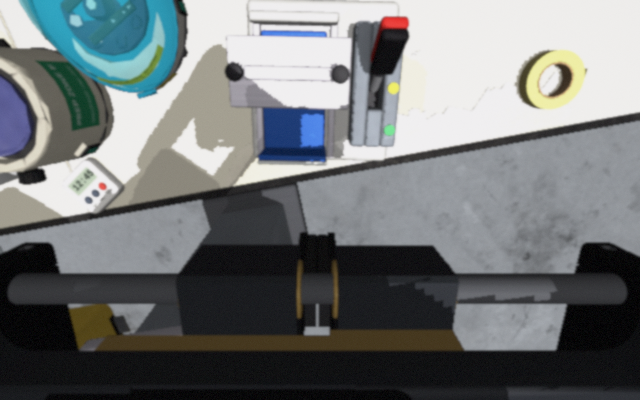

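View pics/t3.png

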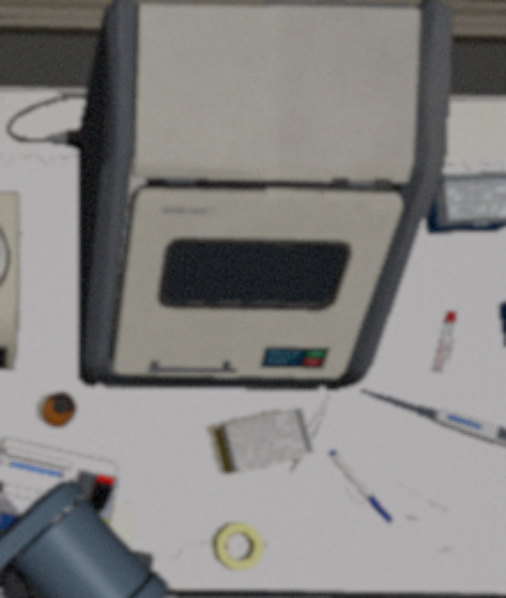

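apply_moves([
  {"x":40,"y":-24,"z":0,"spin":-0.01},
  {"x":40,"y":-24,"z":0,"spin":0},
  {"x":40,"y":-24,"z":-10,"spin":0},
  {"x":28,"y":-20,"z":-20,"spin":0},
  {"x":0,"y":0,"z":0,"spin":0},
])

```text
time_s: 5.55
position: [0.5579, -0.3937, 0.2424]
tcp_rot: [[-0.199, -0.093, 0.976], [-0.979, 0.057, -0.194], [-0.038, -0.994, -0.102]]
force: [-1.1, 0.8, -0.7]
opening: 0.005
```

```bash
python3 st.py
python3 - <<'E'
from h import *
im=imaging.capture("side");cv2.imwrite("pics/s4.png",cv2.resize(im[100:300,200:440],None,fx=3,fy=3,interpolation=cv2.INTER_CUBIC)[:,:,::-1])
im=imaging.capture("wrist");cv2.imwrite("pics/w4.png",im[:,:,::-1])
E
```

```text
station xy mm [-48.40271439 -71.28509758] z 0.24244141558605195 world [ 0.55788176 -0.39371927  0.24244142] F st 0.571566484758606 1.2241009599902788 -0.7027972789079954 5.55
```

View pics/s4.png

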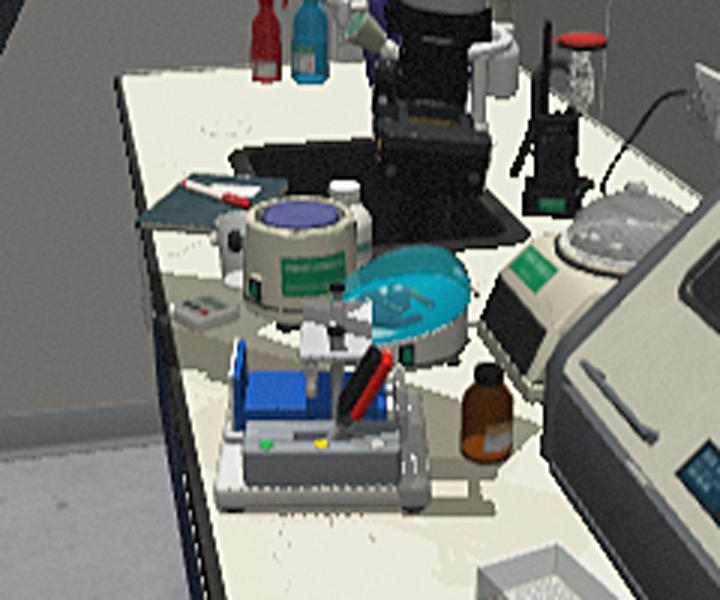

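View pics/w4.png

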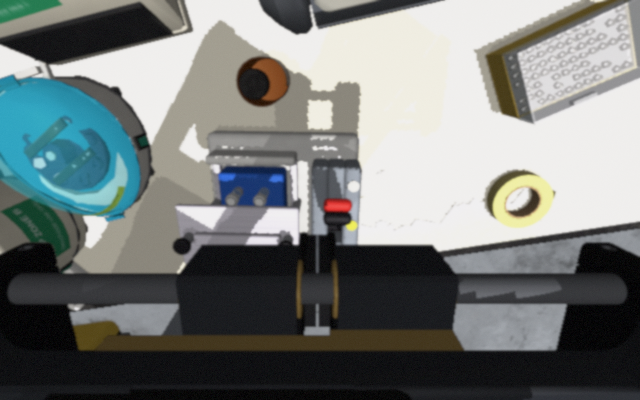

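apply_moves([
  {"x":7,"y":-8,"z":0,"spin":0},
  {"x":7,"y":-8,"z":0,"spin":0},
  {"x":0,"y":0,"z":-20,"spin":0},
  {"x":0,"y":0,"z":-20,"spin":0},
  {"x":0,"y":0,"z":0,"spin":0},
])

```text
time_s: 6.15
position: [0.5689, -0.4091, 0.21]
tcp_rot: [[-0.2, -0.089, 0.976], [-0.979, 0.053, -0.196], [-0.035, -0.995, -0.098]]
force: [-0.4, 1.1, -0.5]
opening: -0.002
```

```bash
python3 st.py
```

```text
station xy mm [-61.28719527 -85.18077066] z 0.2100398875514154 world [ 0.56894996 -0.40910091  0.21003989] F st 0.9602465908853356 0.6065086462657854 -0.5148747463684595 6.15
```

apply_moves([
  {"x":0,"y":0,"z":-22,"spin":0},
  {"x":0,"y":0,"z":-22,"spin":0},
  {"x":0,"y":0,"z":-22,"spin":0},
  {"x":0,"y":0,"z":-20,"spin":0},
  {"x":0,"y":0,"z":0,"spin":0},
])

```text
time_s: 6.65
position: [0.5713, -0.4131, 0.1324]
tcp_rot: [[-0.201, -0.078, 0.977], [-0.979, 0.043, -0.198], [-0.026, -0.996, -0.085]]
force: [0.2, -0.1, -0.3]
opening: 0.003
```

```bash
python3 st.py
python3 - <<'E'
from h import *
im=imaging.capture("side");cv2.imwrite("pics/s5.png",cv2.resize(im[130:290,220:420],None,fx=3.5,fy=3.5,interpolation=cv2.INTER_CUBIC)[:,:,::-1])
im=imaging.capture("wrist");cv2.imwrite("pics/w5.png",im[:,:,::-1])
E
```

```text
station xy mm [-64.73610623 -88.26107839] z 0.13242637719583825 world [ 0.57128608 -0.41309163  0.13242638] F st -0.021538591039617125 -0.25596362685504376 -0.28611610899678613 6.65
```

View pics/s5.png

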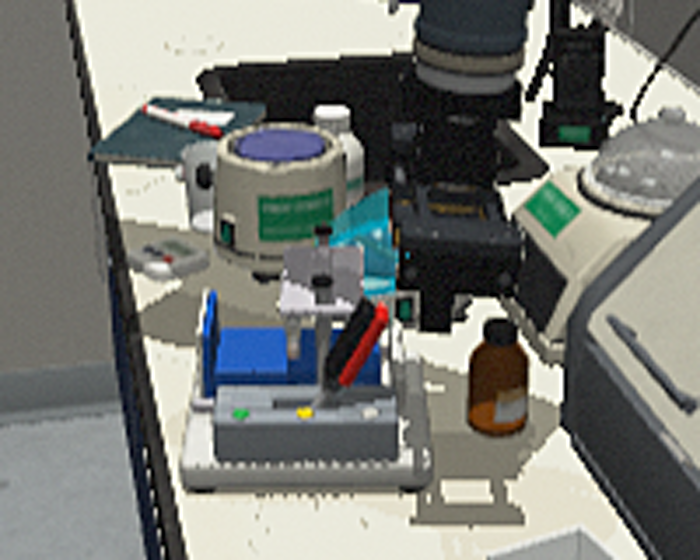

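View pics/w5.png

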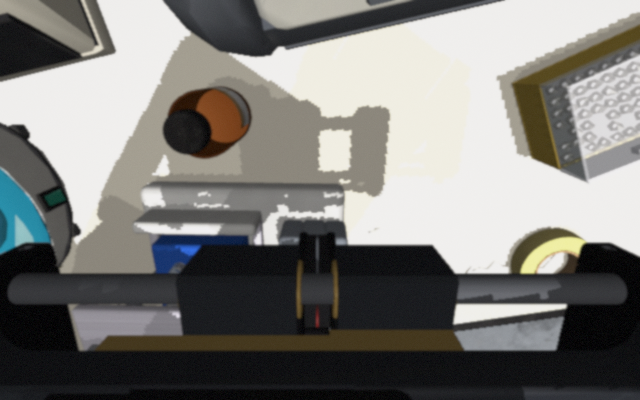

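apply_moves([
  {"x":1,"y":4,"z":-16,"spin":0},
  {"x":-12,"y":2.5,"z":0,"spin":0},
  {"x":-12,"y":2.5,"z":0,"spin":0},
  {"x":-10,"y":2,"z":0,"spin":0},
  {"x":-10,"y":2,"z":0,"spin":0},
])

```text
time_s: 7.25
position: [0.5386, -0.4052, 0.1282]
tcp_rot: [[-0.201, -0.046, 0.979], [-0.98, 0.023, -0.2], [-0.013, -0.999, -0.05]]
force: [9.4, -0.2, 6.4]
opening: 0.005
```

```bash
python3 st.py
```

```text
station xy mm [-63.42174404 -54.67284412] z 0.12819130386108166 world [ 0.53862371 -0.40515017  0.1281913 ] F st 1.7172890437037047 -9.275215553504259 6.368893322166143 7.25
```

apply_moves([
  {"x":-10,"y":2,"z":-4,"spin":0},
  {"x":-10,"y":2,"z":-4,"spin":0},
  {"x":-10,"y":2,"z":-3,"spin":0},
  {"x":-10,"y":2,"z":0,"spin":0},
])

```text
time_s: 7.65
position: [0.5011, -0.3989, 0.1232]
tcp_rot: [[-0.201, -0.031, 0.979], [-0.98, 0.012, -0.201], [-0.006, -0.999, -0.033]]
force: [6.4, -0.8, -0.0]
opening: 0.007
```

```bash
python3 st.py
```

```text
station xy mm [-64.69928143 -16.61250527] z 0.12315339396533995 world [ 0.50106444 -0.39886343  0.12315339] F st 0.5202250937660865 -6.431069400350418 -0.046773899063567104 7.65
```

apply_moves([
  {"x":-10,"y":3,"z":-2,"spin":0},
  {"x":-10,"y":3,"z":-2,"spin":0},
  {"x":-10,"y":3,"z":-2,"spin":0},
])

```text
time_s: 7.95
position: [0.4736, -0.3922, 0.1206]
tcp_rot: [[-0.203, -0.018, 0.979], [-0.979, 0.005, -0.203], [-0.001, -1.0, -0.019]]
force: [-0.6, -0.4, 0.9]
opening: 0.006
```

```bash
python3 st.py
python3 - <<'E'
from h import *
im=imaging.capture("side");cv2.imwrite("pics/s6.png",cv2.resize(im[130:290,220:420],None,fx=3.5,fy=3.5,interpolation=cv2.INTER_CUBIC)[:,:,::-1])
E
```

```text
station xy mm [-63.59049508  11.61549399] z 0.1206025247798535 world [ 0.47361538 -0.39218523  0.12060252] F st -0.5004789646192355 0.5428443402783698 0.9423229417951244 7.95
```

View pics/s6.png

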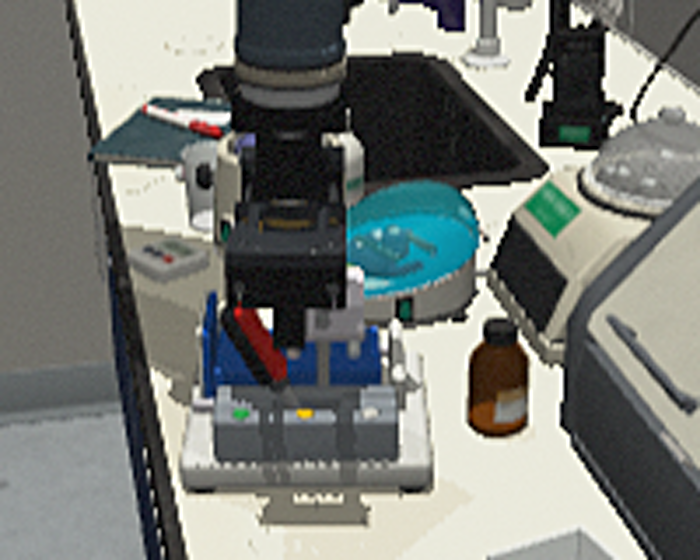

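apply_moves([
  {"x":-7,"y":1,"z":0,"spin":0},
  {"x":-5,"y":1,"z":0,"spin":0},
])

```text
time_s: 8.2
position: [0.469, -0.3916, 0.121]
tcp_rot: [[-0.211, 0.005, 0.977], [-0.977, -0.001, -0.211], [-0.0, -1.0, 0.005]]
force: [12.6, 1.0, -1.5]
opening: 0.005
```

```bash
python3 st.py
```

```text
station xy mm [-63.91376188  16.30365973] z 0.12103702713714137 world [ 0.46895607 -0.39157346  0.12103703] F st 3.4434091426832825 -12.208291036201837 -1.4722772230969667 8.2
```

apply_moves([
  {"x":10,"y":-2,"z":0,"spin":0},
  {"x":15,"y":-3,"z":5,"spin":0},
  {"x":0,"y":0,"z":30,"spin":0},
  {"x":0,"y":0,"z":40,"spin":0},
  {"x":0,"y":0,"z":40,"spin":0},
  {"x":-40,"y":10,"z":20,"spin":0},
  {"x":-40,"y":20,"z":0,"spin":0},
  {"x":0,"y":0,"z":0,"spin":0},
  {"x":0,"y":0,"z":0,"spin":0},
])

```text
time_s: 9.1
position: [0.4048, -0.3611, 0.2527]
tcp_rot: [[-0.21, -0.018, 0.978], [-0.978, 0.014, -0.209], [-0.01, -1.0, -0.02]]
force: [0.6, 0.8, 0.6]
opening: 0.006
```

```bash
python3 st.py
python3 - <<'E'
from h import *
from fit import W
q=np.load("q.npy")
im=imaging.capture("side");cv2.imwrite("pics/s7.png",cv2.resize(im[130:290,220:420],None,fx=3.5,fy=3.5,interpolation=cv2.INTER_CUBIC)[:,:,::-1])
p=imaging.camera_params("wrist");im=imaging.capture("wrist");cv2.imwrite("pics/w7.png",im[:,:,::-1])
print(proj(p,W(q,np.array([[68,81,93],[-8,81,93],[68,85,93],[-8,85,93],[-86,65,65],[-34,65,65.],[-60,107*np.sin(.5),45+107*np.cos(.5)]])/1e3)).round(1))
E
```

```text
station xy mm [-46.74940356  85.26696204] z 0.25274894691787275 world [ 0.40475912 -0.36108899  0.25274895] F st 0.9393160424507229 -0.4397072401905019 0.6330704212018756 9.1
[[200.3 176.6]
 [278.9 175.9]
 [200.8 180.6]
 [279.1 180. ]
 [357.5 153.5]
 [306.8 154. ]
 [335.1 153.1]]
```

View pics/s7.png

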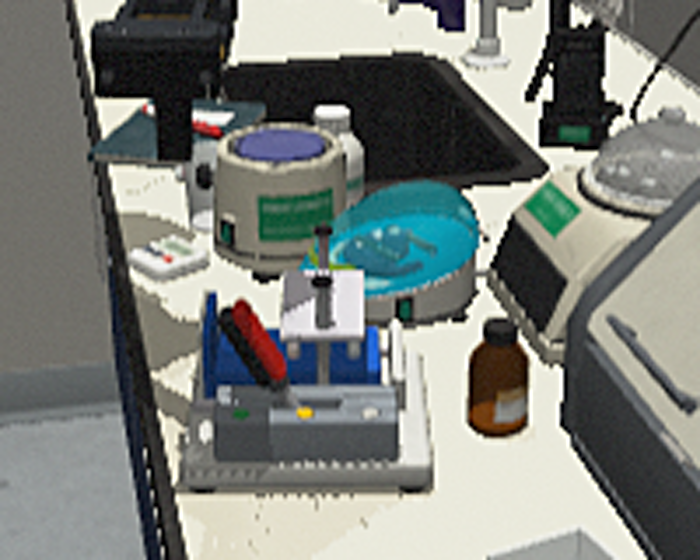

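View pics/w7.png

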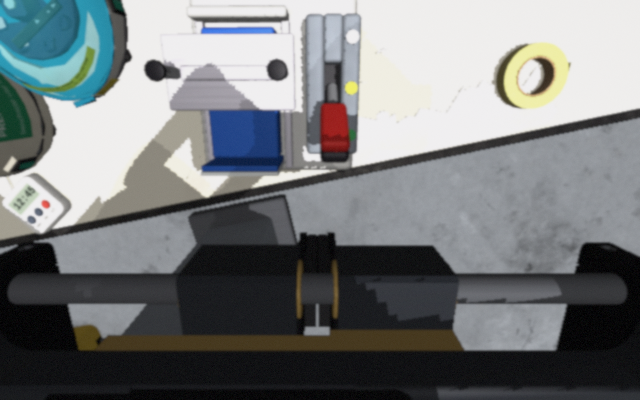

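```bash
python3 -c "
from rig import job
print(job.hand_in())"
```

```text
the job is handed in; nothing more can be done
None
```

I pushed the tray home by its white front plate with the closed fingers. I then pushed the lever from its red side, past the first notch to the second stop, backed away, and handed in at about 9 s on the robot's clock. No verdict was reported.

- **Tray:** it stopped moving under about 25 N. In the last wrist picture the top edge of its plate lies at about row 174, where the home position predicts 176. That 2-pixel difference is within calibration error.
- **Lever:** it snapped on and met a firm stop at about 12 N, with the fingers where the second stop predicts. After I withdrew, the handle still leaned to the green dot. Its end was within about a pixel of the point predicted for a lever angle of 1.0 rad, and the clamp plate was down.
- **Contacts:** the robot stood clear of everything at the end, with less than about 1 N on the wrist, which is sensor noise. In the last pictures the bottle, timer and tape showed no sign of having been moved. I never located the clear beaker, so I did not check it.
- **Disagreements:** the station's yaw came out at 1.37 rad, outside the stated 0.35 to 0.95. I trusted the picture fit, which held to about 2 pixels, and the contacts agreed with it. The tool also tilted by up to about 6° during the moves, which did no harm.

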